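# Prop the shower-shelf bin and put its scoop in

### The job

Lift the lid of the white bin on the shower shelf by its bar until the stay drops into its notch, and let the lid down so that it rests propped on the stay. Then put the blue scoop inside the bin, right way up and flat on the bin's floor, so that a seated bather can scoop with one hand; leave the lid propped.

Things in the scene. Friction and masses are not known exactly. Their poses are not given: they have to be found in the camera images.
- bin: White open bin fixed on the white shelf: 190 deep (x) x 230 wide (y) x 75 mm high, walls and floor 5 mm, empty. Origin: centre of its underside; +x away from the robot, turned up to 11 degrees. Lid hinge line along y at x +95, z +78 mm. Outside the right wall (y -115 to -141, top 61 mm) a grey rail with a notch: the thin steel stay on the lid's right edge slides along it by itself.
- bin_lid (a joint): Teal lid, 190 deep, 236 wide, 6 mm thick, 0.3 kg, hinged at the far wall. Radians: 0 shut, 1.50 hard stop; the near edge swings up and away from the robot. Let go, it falls shut. Raised past 1.37 the stay's foot drops in the notch; let down from there it rests propped at 1.25. Propped, its top edge hangs over the far 65 mm of the bin: reach in over the near half.
- lid_bar (a point): Centre of the lid's white round bar: 14 mm thick, 120 mm long along the bin's y, an arm at each end, 95 mm clear between. Lid shut: 222 mm from the hinge line towards the robot, 34 mm above it (112 above the shelf, 31 above the lid's top). It circles the hinge line with the lid; pinch it from above, fingers closing along the bin's x: it can turn in the fingers while they stay pointing down.
- scoop_mid (a point): Blue plastic scoop, about 70 g, loose, flat on the shelf, 125 mm long along its x. Point: its centre, 16 mm above its underside. Handle 62 mm to -x, 20 wide, 28 mm high from the underside: grip it 30 mm along. Open bowl 62 mm to +x, 50 wide, 32 mm high. z up. Lies left or right of the bin, +x within 25 degrees of away from the robot; brush, mirror and pill box lie in like places.
Not all that is in view belongs to the job. What is meant by the part that bears scoop_mid is not pink, and is the larger of those in its own colour.

How it is judged:
On the way:
1. the lid rests propped on its stay, released by the robot (value of joint bin_lid between 1.15 and 1.33 rad and velocity of joint bin_lid between -0.05 and 0.05 rad/s and contact force between the fingers and bin below 0.1 N), for 0.3 s.
At the end, for the whole second after the job is handed in: The lid is at rest on its stay (joint between 1.15 and 1.33 rad) and the blue scoop lies in the bin, right side up within 0.2 rad of level, its centre inside the walls and less than 35 mm above the bin's underside (value of joint bin_lid between 1.15 and 1.33 rad and x of scoop_mid in the frame of bin between -0.085 and 0.085 m and y of scoop_mid in the frame of bin between -0.105 and 0.105 m and z of scoop_mid in the frame of bin below 0.035 m and angle between scoop_mid's own z axis and vertical below 0.2 rad and velocity of joint bin_lid between -0.05 and 0.05 rad/s); the robot touches nothing.
It also fails if it takes over 62 s, if anything falls off the work surface, if the arm or the gripper's body presses on something with over 40 N, if the wrist force passes 120 N, or if a joint passes its speed limit or range.

### The arm

A 6-joint arm with a two-finger parallel gripper is mounted at the origin on the work surface. World frame = base frame: x ahead of the robot, y to its left, z up, the work surface at z = 0. Lengths are in m, angles in rad, forces in N, time in s.
With the tool pointing down it reaches from about 0.35 to 0.85 m from the base axis. Payload 8.1 kg.
Tool frame: the origin (TCP) lies at the very end of the fingers, on their centre line; the grasp point (between the pads) lies 19 mm behind it (env.pinch_z is the distance from the TCP to the grasp point, in m); z points along the fingers, y is the line along which they close (so a half turn about z gives the same grasp; the last joint's range is limited). The gripper opens to 93 mm and grips with 3 to 60 N. Pads are 15 mm wide; open, the fingers measure 128 mm over their backs; the gripper's body (75 mm by 188 mm) begins 65 mm behind the grasp point.
Start: joints at [-1.343, 0.13, 1.488, -0, 1.523, -0.085], TCP at [0.185, -0.571, 0.219] pointing down, gripper open.
Joint ranges: [-2.96, 2.96], [-0.89, 2.26], [0.02, 2.5], [-1.34, 4.48], [0, 2.73], [-2.66, 2.66]. Speed limits (rad/s): [2.39, 2.39, 2.79, 3.14, 3.14, 3.14].

### API

Orientations are given as a unit quaternion [w, x, y, z].
In Python, from bench import env gives the robot as it stands.
- The arm moves only by the shell command python3 -m jog 'ROWS'. ROWS is JSON, a list of rows, each an object of numbers: "dx", "dy", "dz": the shift along the tool's x, y, z in cm; "rx", "ry", "rz": the turn, a rotation vector about the tool's x, y, z in degrees; "claw": the closure, from 0 (fully open) to 1 (shut). In form: [{"dx": .., "dy": .., "dz": .., "rx": .., "ry": .., "rz": .., "claw": ..}, ...]. A call has 1 to 8 rows; each row is the pose to reach, as a shift and turn from the pose commanded when the call began, along the tool's axes at that moment; what a row does not reach only later rows make up. A row lasts 1/12 s, in which the tool goes at most 41.7 mm and 7.16 degrees, less where a joint would pass 70% of its speed; a pose out of reach is approached as far as the arm can. A call with a gripper value outside its range is refused whole. The fingers move at their own pace and stop on an object; the grip force is fixed at half the most. Time passes only in rows, so rows that repeat a pose let the fingers close. It gives the time, the measured TCP pose, the force, the opening and the grip force at its end, in the units of the state.
- env.read_state(): the state, without advancing time (a new reading comes with each control period).
- env.camera(name): name is "scene" or "top"; returns the picture (480x640x3 uint8, red, green, blue); there is no depth.
- env.get_calibration(name): a dict with "K" (3x3 intrinsics, pixels), "view" (4x4, takes a point from world to camera coordinates). Camera axes: x right, y down, z forward; pixel columns grow to the right and rows downward; lengths in m; the calibration is good to about 2 mm. A picture is of the moment at which its call begins. get_calibration takes no time and is no camera call.
- env.close_job(): hands the job in; it is judged then, once.
Trained networks look in the newest picture that a camera, given by its name, has taken for a name from the list of things; names that differ only in an ending like _2 or _b are one class to them, and where a whole thing is asked for, a point or a joint stands for the part that bears it (a point fixed in the world has none). Each returns a list of dicts, best first, with "confidence" (0 to 1); they miss things now and then, are a little off and sometimes report something else, mostly with a low value. They report only what shows in the picture. A call takes as long as a camera call. They do not tell look-alikes from the thing itself.
- env.spot_in(camera, label): "rect" ([left, top, right, bottom] in pixels, round what is visible of it).
- env.cut_out(camera, label): "region" (480x640 bool, what is visible of it) and "rect" ([left, top, right, bottom] in pixels, round what is visible of it).
The state is a dict: "time_s": time; "qpos": joint angles; "qvel": joint speeds; "joint_torque": joint torques, N m; "ee_pos": TCP position; "orientation": TCP orientation; "force": force on the tool from outside, world axes, zero at the start; "torque": the same for the moment, N m; "opening": finger opening in m; "grasp_force": force on a finger pad.
Only numpy, scipy, OpenCV 4.12 (cv2) and the standard library are available. Lean on these libraries where they do the work, as an engineer would, in place of code of your own. Each camera call takes 0.05 s, during which the arm holds its last target. There are 200 camera calls.

## Working session

There is one attempt and no reset: what is moved stays moved. The work goes in short steps, Python scripts to look and compute and a shell command to move; the robot and the scene stay as the last step left them, time stands still between calls to the robot, and variables do not carry over. Pictures are saved under pics/ and viewed, at most 10 in all, crops included, and the job is handed in when it is done.

```bash
mkdir -p pics; ls
python3 - <<'E'
from bench import env
import cv2,numpy as np
for c in ("scene","top"):
    im=env.camera(c); cv2.imwrite(f"pics/{c}0.png",im[:,:,::-1])
    k=env.get_calibration(c); print(c,np.round(k["K"],1).tolist(),np.round(k["view"],4).tolist())
    for l in ("bin","bin_lid","lid_bar","scoop_mid"):
        print(l,[(np.round(d["rect"]).tolist(),round(d["confidence"],2)) for d in env.spot_in(c,l)])
s=env.read_state();print(s)
E
```

```text
pics
scene [[457.9, 0.0, 321.5], [0.0, 457.9, 242.3], [0.0, 0.0, 1.0]] [[0.8747, 0.4844, -0.0167, -0.4798], [0.3478, -0.6513, -0.6744, -0.1274], [-0.3375, 0.5841, -0.7382, 1.0857], [0.0, 0.0, 0.0, 1.0]]
bin [([234.0, 207.0, 407.0, 367.0], 0.63)]
bin_lid [([237.0, 205.0, 405.0, 350.0], 0.8)]
lid_bar [([236.0, 208.0, 407.0, 348.0], 0.77)]
scoop_mid [([399.0, 203.0, 453.0, 256.0], 0.83), ([355.0, 179.0, 378.0, 213.0], 0.62)]
top [[613.2, 0.0, 325.2], [0.0, 613.2, 243.8], [0.0, 0.0, 1.0]] [[-0.0134, -0.9999, -0.0002, 0.0087], [-0.987, 0.0133, -0.1604, 0.5474], [0.1604, -0.002, -0.987, 1.1275], [0.0, 0.0, 0.0, 1.0]]
bin [([276.0, 164.0, 422.0, 295.0], 0.9)]
bin_lid [([277.0, 160.0, 420.0, 297.0], 0.91)]
lid_bar [([279.0, 164.0, 420.0, 292.0], 0.81)]
scoop_mid [([205.0, 154.0, 249.0, 215.0], 0.9), ([188.0, 238.0, 228.0, 279.0], 0.88), ([140.0, 188.0, 172.0, 252.0], 0.84)]
{'time_s': 0.5, 'qpos': array([-1.34337588e+00,  1.30397643e-01,  1.48821792e+00,  1.29655101e-05,
        1.52303637e+00, -8.54020188e-02]), 'qvel': array([ 0.00053753,  0.00012264,  0.00078299, -0.00095226,  0.00026507,
        0.0024023 ]), 'joint_torque': array([-8.86962735e-04, -5.59175456e+01, -4.91572559e+01,  7.68149039e-02,
        2.43336236e-02, -5.70912039e-05]), 'ee_pos': array([ 0.18466813, -0.57085659,  0.21862677]), 'orientation': array([-3.00263662e-05,  9.87792729e-01,  1.55773953e-01,  4.35597384e-06]), 'force': array([ 0.15129459,  0.57191156, -1.09205444]), 'torque': array([-0.00432448, -0.02105831, -0.01903877]), 'grasp_force': 0.0, 'opening': 0.09285178395342558}
```

Run:
```python
import cv2
a=cv2.imread("pics/top0.png")[130:330,110:510]
cv2.imwrite("pics/top0c.png",cv2.resize(a,None,fx=2,fy=2,interpolation=cv2.INTER_CUBIC))
```

```text
(no output)
```

View pics/top0c.png

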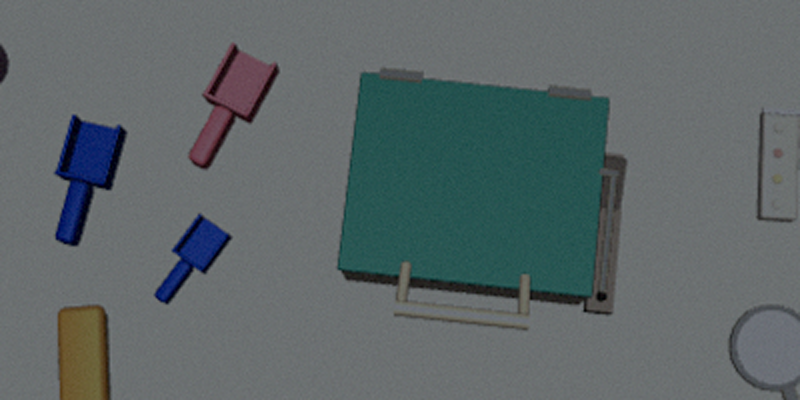

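View pics/scene0.png

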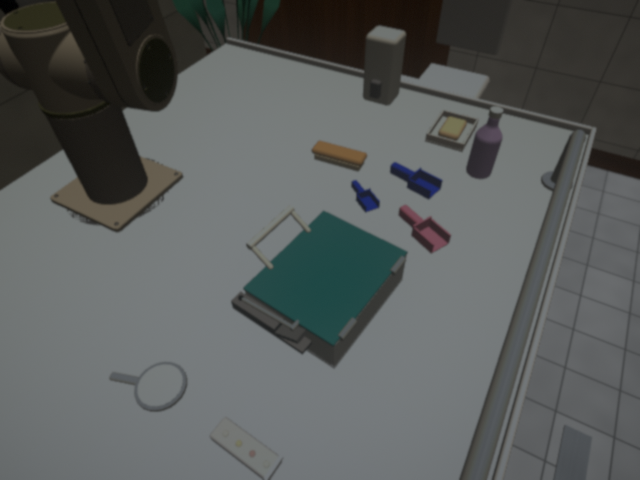

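Three scoops show in the top picture: pink at (228,183), large blue at (155,220) and small blue at (207,260). The large blue one is meant, because it is not pink and is the larger of the two blues. The 2x crop confirms this. The lid is shut, with the bar at about (341,288).

```bash
cat > h.py <<'E'
import numpy as np
from bench import env
def ray(c,px,z):
    k=env.get_calibration(c);K=np.array(k["K"]);V=np.array(k["view"]);R,t=V[:3,:3],V[:3,3]
    o=-R.T@t;d=R.T@np.linalg.inv(K)@[px[0],px[1],1];return o+d*(z-o[2])/d[2]
def proj(c,P):
    k=env.get_calibration(c);V=np.array(k["view"]);p=np.array(k["K"])@(V[:3,:3]@P+V[:3,3]);return p[:2]/p[2]
def fit2(loc,w):  # rigid 2d
    loc,w=np.array(loc),np.array(w);l=loc-loc.mean(0);v=w-w.mean(0)
    a=np.arctan2((l[:,0]*v[:,1]-l[:,1]*v[:,0]).sum(),(l*v).sum());R=np.array([[np.cos(a),-np.sin(a)],[np.sin(a),np.cos(a)]])
    t=w.mean(0)-R@loc.mean(0);return t,a,R,np.abs(w-(loc@R.T+t)).max()
def shift(goal,yaw_y):
    """rows (cm, deg) from measured pose to goal TCP, tool down, tool y at world angle yaw_y (deg, mod 180)"""
    s=env.read_state();w,x,y,z=s["orientation"]
    from scipy.spatial.transform import Rotation as Ro
    R=Ro.from_quat([x,y,z,w]).as_matrix();cur=np.degrees(np.arctan2(R[1,1],R[0,1]))
    dw=(yaw_y-cur+90)%180-90
    tilt=np.degrees(np.arccos(-R[2,2]))
    return np.round(R.T@(np.array(goal)-s["ee_pos"])*100,2),"rz",round(-dw,2),"tilt",round(tilt,2)
E
python3 - <<'E'
from h import *
f=lambda p:(p[0]/2+110,p[1]/2+130)
w=[ray("top",f(p),.081)[:2] for p in [(361,72),(609,97),(592,297),(340,270)]]
t,a,R,e=fit2([(.095,.118),(.095,-.118),(-.095,-.118),(-.095,.118)],w)
print("bin",t,np.degrees(a),e)
b=[ray("top",f(p),.112)[:2] for p in [(396,310),(528,322)]]
bm=np.mean(b,0);bp=t+R@[-.127,0];print("bar seen",bm,np.linalg.norm(b[0]-b[1]),"model",bp)
s=[ray("top",f(p),z)[:2] for p,z in [((67,243),.015),((75,117),.032),((125,127),.032)]]
ts,as_,Rs,es=fit2([(-.0625,0),(.0625,.025),(.0625,-.025)],s);print("scoop",ts,np.degrees(as_),es)
env.camera("top")
for d in env.cut_out("top","scoop_mid"):
    m=d["region"];v=np.argwhere(m)[:,::-1];w=np.array([ray("top",p,.016)[:2] for p in v]);C=np.cov(w.T);ev,E=np.linalg.eigh(C)
    ax=E[:,1]*np.sign(E[0,1]);pr=(w-w.mean(0))@ax
    print(d["rect"],w.mean(0),np.degrees(np.arctan2(ax[1],ax[0])),"len",np.ptp(pr),"mid",w.mean(0)+ax*(pr.max()+pr.min())/2)
h=np.degrees(a);print(shift([*bm,.20],h))
EOF=0
E
```

```text
bin [ 0.58333764 -0.04100948] -6.677449486654565 0.0021283976597147453
bar seen [ 0.4565156  -0.02547822] 0.11778176532965305 model [ 0.45719915 -0.02624194]
scoop [0.59959278 0.34010528] -15.497153482248551 0.0025301723539506993
[207.7, 151.2, 248.3, 212.7] [0.68410838 0.19781294] -25.642079935552186 len 0.1280386391856459 mid [0.67536567 0.20200964]
[186.1, 237.0, 228.2, 280.6] [0.52953504 0.23265751] -35.677881373334486 len 0.09035659873536372 mid [0.52187767 0.23815541]Traceback (most recent call last):
  File "<stdin>", line 12, in <module>
  File "h.py", line 4, in ray
    k=env.get_calibration(c);K=np.array(k["K"]);V=np.array(k["view"]);R,t=V[:3,:3],V[:3,3]
ValueError: time passes only in moves, steps and waits
```

Run:
```python
from h import *
print(shift([.457,-.026,.20],-6.7), env.pinch_z)
```

```text
(array([ 42.68, -43.47,   1.86]), 'rz', np.float64(-65.38), 'tilt', np.float64(0.01)) 0.0188
```

```bash
python3 -m jog '[{"dx":42.7,"dy":-43.5,"dz":1.9,"rz":-65.4},{"dx":42.7,"dy":-43.5,"dz":1.9,"rz":-65.4},{"dx":42.7,"dy":-43.5,"dz":1.9,"rz":-65.4},{"dx":42.7,"dy":-43.5,"dz":1.9,"rz":-65.4},{"dx":42.7,"dy":-43.5,"dz":1.9,"rz":-65.4},{"dx":42.7,"dy":-43.5,"dz":1.9,"rz":-65.4},{"dx":42.7,"dy":-43.5,"dz":1.9,"rz":-65.4},{"dx":42.7,"dy":-43.5,"dz":1.9,"rz":-65.4}]'
python3 -c "
from h import *
print(shift([.457,-.026,.20],-6.7))"
```

```text
(array([ 42.68, -43.47,   1.86]), 'rz', np.float64(-65.38), 'tilt', np.float64(0.01))$[0]: bad value
```

```bash
python3 -m jog '[{"dx":42.7,"dy":-43.5,"dz":1.9,"rx":0,"ry":0,"rz":-65.4,"claw":0},{"dx":42.7,"dy":-43.5,"dz":1.9,"rx":0,"ry":0,"rz":-65.4,"claw":0},{"dx":42.7,"dy":-43.5,"dz":1.9,"rx":0,"ry":0,"rz":-65.4,"claw":0},{"dx":42.7,"dy":-43.5,"dz":1.9,"rx":0,"ry":0,"rz":-65.4,"claw":0},{"dx":42.7,"dy":-43.5,"dz":1.9,"rx":0,"ry":0,"rz":-65.4,"claw":0},{"dx":42.7,"dy":-43.5,"dz":1.9,"rx":0,"ry":0,"rz":-65.4,"claw":0},{"dx":42.7,"dy":-43.5,"dz":1.9,"rx":0,"ry":0,"rz":-65.4,"claw":0},{"dx":42.7,"dy":-43.5,"dz":1.9,"rx":0,"ry":0,"rz":-65.4,"claw":0}]'
python3 -c "
from h import *
print(shift([.457,-.026,.20],-6.7))"
```

```text
time_s: 1.27
ee_pos: [0.334, -0.2711, 0.2084]
orientation: [0.0, 0.79, 0.613, 0.0]
force: [0.4, 0.1, 0.4]
opening: 0.0928
grasp_force: 0.0
(array([26.81,  5.79,  0.84]), 'rz', np.float64(-7.76), 'tilt', np.float64(0.05))
```

```bash
python3 -m jog '[{"dx":26.8,"dy":5.8,"dz":0.8,"rz":-7.8,"rx":0,"ry":0,"claw":0},{"dx":26.8,"dy":5.8,"dz":0.8,"rz":-7.8,"rx":0,"ry":0,"claw":0},{"dx":26.8,"dy":5.8,"dz":0.8,"rz":-7.8,"rx":0,"ry":0,"claw":0},{"dx":26.8,"dy":5.8,"dz":0.8,"rz":-7.8,"rx":0,"ry":0,"claw":0},{"dx":26.8,"dy":5.8,"dz":0.8,"rz":-7.8,"rx":0,"ry":0,"claw":0},{"dx":26.8,"dy":5.8,"dz":0.8,"rz":-7.8,"rx":0,"ry":0,"claw":0},{"dx":26.8,"dy":5.8,"dz":0.8,"rz":-7.8,"rx":0,"ry":0,"claw":0},{"dx":26.8,"dy":5.8,"dz":0.8,"rz":-7.8,"rx":0,"ry":0,"claw":0}]'
python3 - <<'E'
from h import *
import cv2
print(shift([.457,-.026,.093],-6.7))
im=env.camera("scene")
cv2.imwrite("pics/s1.png",cv2.resize(im[120:380,180:460,::-1],None,fx=2.2,fy=2.2))
E
```

```text
time_s: 1.93
ee_pos: [0.4593, -0.0244, 0.2002]
orientation: [-0.0, 0.747, 0.664, 0.001]
force: [0.8, 0.1, 0.4]
opening: 0.0928
grasp_force: 0.0
(array([-0.21, -0.21, 10.72]), 'rz', np.float64(-0.03), 'tilt', np.float64(0.1))
```

View pics/s1.png

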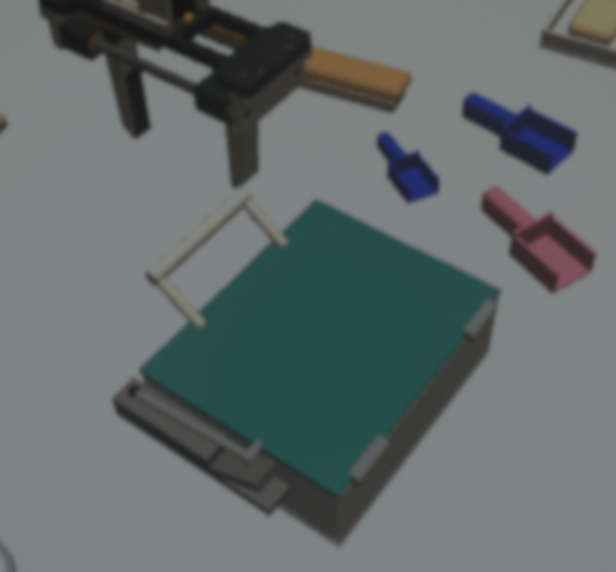

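The picture shows the gripper above the bar, with its fingers at crop (130,130) and (240,180). The bar runs from (155,275) to (245,200), so the fingers are lined up to straddle it. I'll go down and pinch.

```bash
python3 -m jog '[{"dx":-0.2,"dy":-0.2,"dz":4,"rx":0,"ry":0,"rz":0,"claw":0},{"dx":-0.2,"dy":-0.2,"dz":8,"rx":0,"ry":0,"rz":0,"claw":0},{"dx":-0.2,"dy":-0.2,"dz":10.7,"rx":0,"ry":0,"rz":0,"claw":0},{"dx":-0.2,"dy":-0.2,"dz":10.7,"rx":0,"ry":0,"rz":0,"claw":0},{"dx":-0.2,"dy":-0.2,"dz":10.7,"rx":0,"ry":0,"rz":0,"claw":0},{"dx":-0.2,"dy":-0.2,"dz":10.7,"rx":0,"ry":0,"rz":0,"claw":1},{"dx":-0.2,"dy":-0.2,"dz":10.7,"rx":0,"ry":0,"rz":0,"claw":1},{"dx":-0.2,"dy":-0.2,"dz":10.7,"rx":0,"ry":0,"rz":0,"claw":1}]'
python3 -m jog '[{"dx":0,"dy":0,"dz":0,"rx":0,"ry":0,"rz":0,"claw":1},{"dx":0,"dy":0,"dz":0,"rx":0,"ry":0,"rz":0,"claw":1},{"dx":0,"dy":0,"dz":0,"rx":0,"ry":0,"rz":0,"claw":1},{"dx":0,"dy":0,"dz":0,"rx":0,"ry":0,"rz":0,"claw":1},{"dx":0,"dy":0,"dz":0,"rx":0,"ry":0,"rz":0,"claw":1}]'
```

```text
time_s: 2.65
ee_pos: [0.4576, -0.0308, 0.0958]
orientation: [0.002, 0.749, 0.663, 0.001]
force: [-1.0, -0.6, 0.2]
opening: 0.0775
grasp_force: 0.0
time_s: 3.07
ee_pos: [0.4558, -0.0302, 0.0933]
orientation: [0.0, 0.749, 0.663, 0.0]
force: [0.2, 0.1, 0.3]
opening: 0.0443
grasp_force: 0.0
```

```bash
python3 -m jog '[{"dx":0,"dy":0,"dz":0,"rx":0,"ry":0,"rz":0,"claw":1},{"dx":0,"dy":0,"dz":0,"rx":0,"ry":0,"rz":0,"claw":1},{"dx":0,"dy":0,"dz":0,"rx":0,"ry":0,"rz":0,"claw":1},{"dx":0,"dy":0,"dz":0,"rx":0,"ry":0,"rz":0,"claw":1},{"dx":0,"dy":0,"dz":0,"rx":0,"ry":0,"rz":0,"claw":1},{"dx":0,"dy":0,"dz":0,"rx":0,"ry":0,"rz":0,"claw":1},{"dx":0,"dy":0,"dz":0,"rx":0,"ry":0,"rz":0,"claw":1}]'
python3 - <<'E'
from h import *
s=env.read_state();print(s["ee_pos"],s["force"],s["opening"])
a=.152;R=.2246
for th in np.arange(.1,1.50,.1).tolist()+[1.25,1.42]:
    print(round(th,2),"dy",round(100*(R*np.cos(a)-R*np.cos(th+a)),2),"dz",round(-100*(R*np.sin(th+a)-R*np.sin(a)),2))
E
```

```text
time_s: 3.65
ee_pos: [0.4573, -0.0304, 0.0939]
orientation: [0.001, 0.749, 0.663, 0.001]
force: [6.5, -0.2, -1.9]
opening: 0.013
grasp_force: 30.0
[ 0.45732235 -0.03043371  0.09385808] [ 6.47376832 -0.17298384 -1.91441582] 0.01296475001598428
0.1 dy 0.45 dz -2.2
0.2 dy 1.12 dz -4.34
0.3 dy 2.0 dz -6.41
0.4 dy 3.08 dz -8.38
0.5 dy 4.35 dz -10.23
0.6 dy 5.8 dz -11.94
0.7 dy 7.41 dz -13.5
0.8 dy 9.17 dz -14.89
0.9 dy 11.06 dz -16.1
1.0 dy 13.07 dz -17.12
1.1 dy 15.16 dz -17.93
1.2 dy 17.33 dz -18.52
1.3 dy 19.54 dz -18.9
1.4 dy 21.78 dz -19.06
1.25 dy 18.43 dz -18.74
1.42 dy 22.23 dz -19.06
```

```bash
python3 -m jog '[{"dx":0,"dy":0.55,"dz":-2.2,"rx":0,"ry":0,"rz":0,"claw":1},{"dx":0,"dy":1.25,"dz":-4.35,"rx":0,"ry":0,"rz":0,"claw":1},{"dx":0,"dy":2.15,"dz":-6.4,"rx":0,"ry":0,"rz":0,"claw":1},{"dx":0,"dy":3.2,"dz":-8.4,"rx":0,"ry":0,"rz":0,"claw":1},{"dx":0,"dy":4.5,"dz":-10.2,"rx":0,"ry":0,"rz":0,"claw":1},{"dx":0,"dy":5.95,"dz":-11.95,"rx":0,"ry":0,"rz":0,"claw":1},{"dx":0,"dy":7.55,"dz":-13.5,"rx":0,"ry":0,"rz":0,"claw":1},{"dx":0,"dy":7.55,"dz":-13.5,"rx":0,"ry":0,"rz":0,"claw":1}]'
```

```text
time_s: 4.32
ee_pos: [0.5328, -0.0401, 0.232]
orientation: [0.001, 0.749, 0.663, 0.001]
force: [-11.9, -0.3, 10.3]
opening: 0.0133
grasp_force: 30.0
```

```bash
python3 -m jog '[{"dx":0,"dy":1.75,"dz":-1.4,"rx":0,"ry":0,"rz":0,"claw":1},{"dx":0,"dy":3.65,"dz":-2.6,"rx":0,"ry":0,"rz":0,"claw":1},{"dx":0,"dy":5.65,"dz":-3.6,"rx":0,"ry":0,"rz":0,"claw":1},{"dx":0,"dy":7.75,"dz":-4.45,"rx":0,"ry":0,"rz":0,"claw":1},{"dx":0,"dy":9.9,"dz":-5.0,"rx":0,"ry":0,"rz":0,"claw":1},{"dx":0,"dy":12.1,"dz":-5.4,"rx":0,"ry":0,"rz":0,"claw":1},{"dx":0,"dy":14.4,"dz":-5.55,"rx":0,"ry":0,"rz":0,"claw":1},{"dx":0,"dy":15.0,"dz":-5.55,"rx":0,"ry":0,"rz":0,"claw":1}]'
python3 -m jog '[{"dx":0,"dy":0,"dz":0,"rx":0,"ry":0,"rz":0,"claw":1},{"dx":0,"dy":0,"dz":0,"rx":0,"ry":0,"rz":0,"claw":1},{"dx":0,"dy":0,"dz":0,"rx":0,"ry":0,"rz":0,"claw":1}]'
python3 - <<'E'
from h import *
import cv2
im=env.camera("scene")
cv2.imwrite("pics/s2.png",cv2.resize(im[80:380,180:480,::-1],None,fx=2,fy=2))
E
```

```text
time_s: 4.98
ee_pos: [0.682, -0.0587, 0.2844]
orientation: [0.001, 0.749, 0.662, 0.0]
force: [-0.4, -3.0, 6.7]
opening: 0.0129
grasp_force: 30.0
time_s: 5.23
ee_pos: [0.6801, -0.0584, 0.2845]
orientation: [0.001, 0.749, 0.663, 0.0]
force: [-0.7, -2.9, 5.7]
opening: 0.0132
grasp_force: 30.0
```

View pics/s2.png

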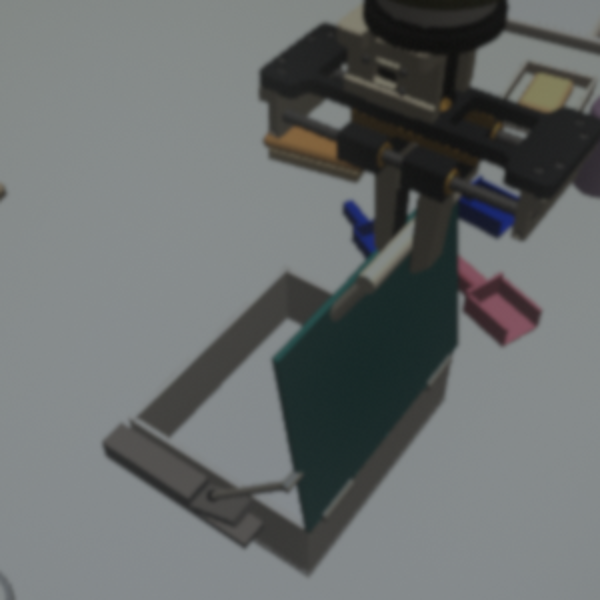

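The picture shows the lid nearly upright. The stay's foot is in the notch at crop (212,495). I'll let the lid back down gently.

```bash
python3 -m jog '[{"dx":0,"dy":-0.8,"dz":0.0,"rx":0,"ry":0,"rz":0,"claw":1},{"dx":0,"dy":-1.6,"dz":0.1,"rx":0,"ry":0,"rz":0,"claw":1},{"dx":0,"dy":-2.4,"dz":0.15,"rx":0,"ry":0,"rz":0,"claw":1},{"dx":0,"dy":-3.0,"dz":0.2,"rx":0,"ry":0,"rz":0,"claw":1},{"dx":0,"dy":-3.4,"dz":0.25,"rx":0,"ry":0,"rz":0,"claw":1},{"dx":0,"dy":-3.7,"dz":0.3,"rx":0,"ry":0,"rz":0,"claw":1},{"dx":0,"dy":-3.9,"dz":0.35,"rx":0,"ry":0,"rz":0,"claw":1},{"dx":0,"dy":-3.9,"dz":0.35,"rx":0,"ry":0,"rz":0,"claw":1}]'
```

```text
time_s: 5.95
ee_pos: [0.6406, -0.0535, 0.2804]
orientation: [0.0, 0.749, 0.663, -0.0]
force: [-0.1, -4.6, 3.3]
opening: 0.013
grasp_force: 30.0
```

```bash
python3 -m jog '[{"dx":0,"dy":0,"dz":0,"rx":0,"ry":0,"rz":0,"claw":0.5},{"dx":0,"dy":0,"dz":0,"rx":0,"ry":0,"rz":0,"claw":0.5},{"dx":0,"dy":0,"dz":0,"rx":0,"ry":0,"rz":0,"claw":0.5},{"dx":0,"dy":0,"dz":0,"rx":0,"ry":0,"rz":0,"claw":0.5},{"dx":0,"dy":0,"dz":0,"rx":0,"ry":0,"rz":0,"claw":0.5},{"dx":0,"dy":0,"dz":0,"rx":0,"ry":0,"rz":0,"claw":0.5}]'
python3 -m jog '[{"dx":0,"dy":0,"dz":-2,"rx":0,"ry":0,"rz":0,"claw":0.5},{"dx":0,"dy":0,"dz":-5,"rx":0,"ry":0,"rz":0,"claw":0.5},{"dx":0,"dy":0,"dz":-8,"rx":0,"ry":0,"rz":0,"claw":0.5},{"dx":0,"dy":0,"dz":-8,"rx":0,"ry":0,"rz":0,"claw":0.5}]'
python3 - <<'E'
from h import *
import cv2
im=env.camera("scene")
cv2.imwrite("pics/s3.png",cv2.resize(im[80:380,180:480,::-1],None,fx=2,fy=2))
E
```

```text
time_s: 6.45
ee_pos: [0.6408, -0.0527, 0.28]
orientation: [-0.0, 0.749, 0.663, -0.0]
force: [0.6, -0.1, -0.2]
opening: 0.0456
grasp_force: 0.0
time_s: 6.78
ee_pos: [0.6426, -0.053, 0.368]
orientation: [0.004, 0.749, 0.663, 0.003]
force: [-0.6, -0.0, 1.7]
opening: 0.0466
grasp_force: 0.0
```

View pics/s3.png

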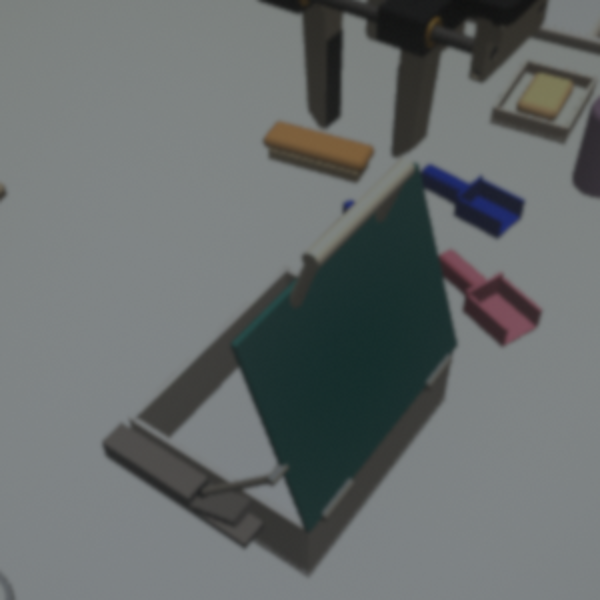

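The picture shows the lid propped on its stay, with the stay at crop (205,492), and the fingers clear. Next is the scoop.

```bash
python3 -c "
from h import *
print(env.read_state()['qpos'])
print(shift([.569,.349,.15],74.5))"
```

```text
[-1.61959829e-01  2.37065393e-01  1.10437696e+00  1.30052863e-04
  1.79233727e+00 -4.01780339e-02]
(array([ 39.02, -12.34,  21.42]), 'rz', np.float64(-81.48), 'tilt', np.float64(0.45))
```

```bash
python3 -m jog '[{"dx":20,"dy":-6,"dz":1,"rx":0,"ry":0,"rz":-40,"claw":0.4},{"dx":20,"dy":-6,"dz":1,"rx":0,"ry":0,"rz":-40,"claw":0.4},{"dx":20,"dy":-6,"dz":1,"rx":0,"ry":0,"rz":-40,"claw":0.4},{"dx":20,"dy":-6,"dz":1,"rx":0,"ry":0,"rz":-40,"claw":0.4},{"dx":20,"dy":-6,"dz":1,"rx":0,"ry":0,"rz":-40,"claw":0.4},{"dx":39,"dy":-12.3,"dz":21,"rx":0,"ry":0,"rz":-81.5,"claw":0.4},{"dx":39,"dy":-12.3,"dz":21,"rx":0,"ry":0,"rz":-81.5,"claw":0.4},{"dx":39,"dy":-12.3,"dz":21,"rx":0,"ry":0,"rz":-81.5,"claw":0.4}]'
python3 -c "
from h import *
print(shift([.569,.349,.15],74.5))"
```

```text
time_s: 7.5
ee_pos: [0.5875, 0.2408, 0.2604]
orientation: [0.0, 0.336, 0.942, 0.0]
force: [0.1, -0.8, -0.6]
opening: 0.0562
grasp_force: 0.0
(array([ 8.29,  7.2 , 11.04]), 'rz', np.float64(-23.8), 'tilt', np.float64(0.01))
```

```bash
python3 -m jog '[{"dx":8.3,"dy":7.2,"dz":11,"rx":0,"ry":0,"rz":-23.8,"claw":0.4},{"dx":8.3,"dy":7.2,"dz":11,"rx":0,"ry":0,"rz":-23.8,"claw":0.4},{"dx":8.3,"dy":7.2,"dz":11,"rx":0,"ry":0,"rz":-23.8,"claw":0.4},{"dx":8.3,"dy":7.2,"dz":11,"rx":0,"ry":0,"rz":-23.8,"claw":0.4},{"dx":8.3,"dy":7.2,"dz":11,"rx":0,"ry":0,"rz":-23.8,"claw":0.4},{"dx":8.3,"dy":7.2,"dz":11,"rx":0,"ry":0,"rz":-23.8,"claw":0.4},{"dx":8.3,"dy":7.2,"dz":11,"rx":0,"ry":0,"rz":-23.8,"claw":0.4}]'
python3 - <<'E'
from h import *
import cv2
print(shift([.569,.349,.004],74.5),env.read_state()["ee_pos"])
im=env.camera("scene").copy()
for x in (-.0625,.0,.0625):
  P=[.5996+x*.9636,.3401-x*.2672,.016];u=proj("scene",P);cv2.circle(im,tuple(int(round(v)) for v in u),1,(255,0,0),-1)
cv2.imwrite("pics/s4.png",cv2.resize(im[110:260,330:480,::-1],None,fx=4,fy=4))
E
```

```text
time_s: 8.08
ee_pos: [0.5707, 0.3469, 0.1523]
orientation: [0.0, 0.139, 0.99, -0.0]
force: [0.2, 1.0, -0.1]
opening: 0.0556
grasp_force: 0.0
(array([ 0.22,  0.16, 14.83]), 'rz', np.float64(-0.44), 'tilt', np.float64(0.03)) [0.57066125 0.34692961 0.15234695]
```

View pics/s4.png

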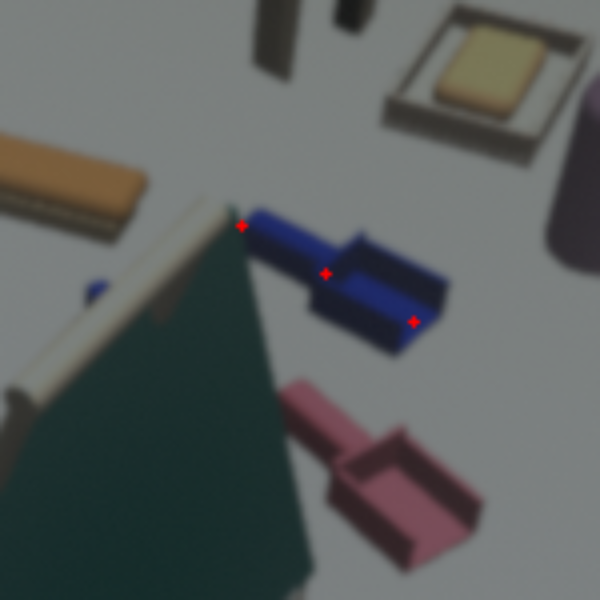

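The markers lie along the large blue scoop: handle end at (242,226), centre at (325,273), bowl at (414,322). The pose is confirmed, so I'll go down and grip.

```bash
python3 -m jog '[{"dx":0,"dy":0,"dz":4,"rx":0,"ry":0,"rz":0,"claw":0.4},{"dx":0,"dy":0,"dz":8,"rx":0,"ry":0,"rz":0,"claw":0.4},{"dx":0,"dy":0,"dz":11,"rx":0,"ry":0,"rz":0,"claw":0.4},{"dx":0,"dy":0,"dz":13,"rx":0,"ry":0,"rz":0,"claw":0.4},{"dx":0,"dy":0,"dz":14.5,"rx":0,"ry":0,"rz":0,"claw":0.4},{"dx":0,"dy":0,"dz":14.5,"rx":0,"ry":0,"rz":0,"claw":0.4},{"dx":0,"dy":0,"dz":14.5,"rx":0,"ry":0,"rz":0,"claw":0.4}]'
python3 -m jog '[{"dx":0,"dy":0,"dz":0,"rx":0,"ry":0,"rz":0,"claw":1},{"dx":0,"dy":0,"dz":0,"rx":0,"ry":0,"rz":0,"claw":1},{"dx":0,"dy":0,"dz":0,"rx":0,"ry":0,"rz":0,"claw":1},{"dx":0,"dy":0,"dz":0,"rx":0,"ry":0,"rz":0,"claw":1},{"dx":0,"dy":0,"dz":0,"rx":0,"ry":0,"rz":0,"claw":1},{"dx":0,"dy":0,"dz":0,"rx":0,"ry":0,"rz":0,"claw":1},{"dx":0,"dy":0,"dz":0,"rx":0,"ry":0,"rz":0,"claw":1},{"dx":0,"dy":0,"dz":0,"rx":0,"ry":0,"rz":0,"claw":1}]'
```

```text
time_s: 8.72
ee_pos: [0.5714, 0.347, 0.0082]
orientation: [0.0, 0.139, 0.99, 0.0]
force: [0.3, 0.0, 0.0]
opening: 0.0559
grasp_force: 0.0
time_s: 9.38
ee_pos: [0.5708, 0.3479, 0.0078]
orientation: [0.0, 0.138, 0.99, 0.0]
force: [-1.0, 0.9, 4.5]
opening: 0.0202
grasp_force: 29.1
```

```bash
python3 -m jog '[{"dx":0,"dy":0,"dz":-1,"rx":0,"ry":0,"rz":0,"claw":1},{"dx":0,"dy":0,"dz":-3,"rx":0,"ry":0,"rz":0,"claw":1},{"dx":0,"dy":0,"dz":-6,"rx":0,"ry":0,"rz":0,"claw":1},{"dx":0,"dy":0,"dz":-9,"rx":0,"ry":0,"rz":0,"claw":1},{"dx":0,"dy":0,"dz":-12,"rx":0,"ry":0,"rz":0,"claw":1},{"dx":0,"dy":0,"dz":-14,"rx":0,"ry":0,"rz":0,"claw":1},{"dx":0,"dy":0,"dz":-14,"rx":0,"ry":0,"rz":0,"claw":1}]'
python3 -c "
from h import *
print(shift([.534,-.035,.147],83.3))"
```

```text
time_s: 9.97
ee_pos: [0.5732, 0.3487, 0.154]
orientation: [0.004, 0.138, 0.99, 0.002]
force: [0.5, 0.6, -0.2]
opening: 0.02
grasp_force: 29.0
(array([ -6.73, -37.98,   0.53]), 'rz', np.float64(-9.19), 'tilt', np.float64(0.5))
```

```bash
python3 -m jog '[{"dx":-0.4,"dy":-2,"dz":0.3,"rx":0,"ry":0,"rz":0,"claw":1},{"dx":-0.8,"dy":-5,"dz":0.3,"rx":0,"ry":0,"rz":-1,"claw":1},{"dx":-1.4,"dy":-8,"dz":0.3,"rx":0,"ry":0,"rz":-2,"claw":1},{"dx":-2,"dy":-11,"dz":0.3,"rx":0,"ry":0,"rz":-3,"claw":1},{"dx":-2.5,"dy":-14,"dz":0.3,"rx":0,"ry":0,"rz":-4,"claw":1},{"dx":-3,"dy":-17,"dz":0.3,"rx":0,"ry":0,"rz":-5,"claw":1},{"dx":-3.5,"dy":-19,"dz":0.3,"rx":0,"ry":0,"rz":-6,"claw":1},{"dx":-3.5,"dy":-20,"dz":0.3,"rx":0,"ry":0,"rz":-6,"claw":1}]'
python3 -c "
from h import *
print(shift([.534,-.035,.147],83.3))"
```

```text
time_s: 10.63
ee_pos: [0.5485, 0.1426, 0.1429]
orientation: [-0.001, 0.087, 0.996, -0.001]
force: [-0.1, -0.4, -0.6]
opening: 0.0201
grasp_force: 29.0
(array([ -1.64, -17.75,  -0.39]), 'rz', np.float64(-3.26), 'tilt', np.float64(0.13))
```

```bash
python3 -m jog '[{"dx":-0.3,"dy":-2,"dz":-0.4,"rx":0,"ry":0,"rz":0,"claw":1},{"dx":-0.6,"dy":-5,"dz":-0.4,"rx":0,"ry":0,"rz":-1,"claw":1},{"dx":-0.8,"dy":-8,"dz":-0.4,"rx":0,"ry":0,"rz":-2,"claw":1},{"dx":-1,"dy":-11,"dz":-0.4,"rx":0,"ry":0,"rz":-3,"claw":1},{"dx":-1.3,"dy":-14,"dz":-0.4,"rx":0,"ry":0,"rz":-3.3,"claw":1},{"dx":-1.6,"dy":-16.5,"dz":-0.4,"rx":0,"ry":0,"rz":-3.3,"claw":1},{"dx":-1.6,"dy":-17.7,"dz":-0.4,"rx":0,"ry":0,"rz":-3.3,"claw":1},{"dx":-1.6,"dy":-17.7,"dz":-0.4,"rx":0,"ry":0,"rz":-3.3,"claw":1}]'
python3 - <<'E'
from h import *
import cv2
print(shift([.534,-.035,.0135],83.3))
a=cv2.resize(env.camera("scene")[120:370,200:450,::-1],(400,400));b=cv2.resize(env.camera("top")[130:330,240:440,::-1],(400,400))
cv2.imwrite("pics/s5.png",np.hstack([a,b]))
E
```

```text
time_s: 11.3
ee_pos: [0.5341, -0.0333, 0.1474]
orientation: [-0.001, 0.059, 0.998, -0.0]
force: [-0.0, -0.4, -1.4]
opening: 0.02
grasp_force: 29.0
(array([-0.03, -0.16, 13.39]), 'rz', np.float64(-0.06), 'tilt', np.float64(0.07))
```

View pics/s5.png

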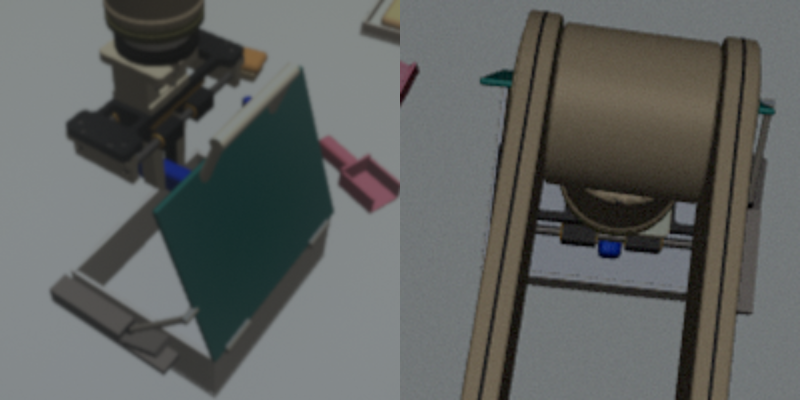

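The picture shows the scoop gripped level over the near half of the bin, with the handle at right-panel (610,248). The lid is still propped. I'll lower it.

```bash
python3 -m jog '[{"dx":0,"dy":0,"dz":2,"rx":0,"ry":0,"rz":0,"claw":1},{"dx":0,"dy":0,"dz":4,"rx":0,"ry":0,"rz":0,"claw":1},{"dx":0,"dy":0,"dz":6,"rx":0,"ry":0,"rz":0,"claw":1},{"dx":0,"dy":0,"dz":7,"rx":0,"ry":0,"rz":0,"claw":1},{"dx":0,"dy":0,"dz":8,"rx":0,"ry":0,"rz":0,"claw":1},{"dx":0,"dy":0,"dz":8,"rx":0,"ry":0,"rz":0,"claw":1}]'
python3 -c "
from h import *
print(shift([.534,-.035,.014],83.3))"
```

```text
time_s: 11.9
ee_pos: [0.5334, -0.0304, 0.0659]
orientation: [-0.002, 0.057, 0.998, 0.0]
force: [-0.3, -0.1, -1.1]
opening: 0.0202
grasp_force: 29.0
(array([-0.13, -0.45,  5.19]), 'rz', np.float64(0.17), 'tilt', np.float64(0.2))
```

```bash
python3 -m jog '[{"dx":0,"dy":0,"dz":1.5,"rx":0,"ry":0,"rz":0,"claw":1},{"dx":0,"dy":0,"dz":3,"rx":0,"ry":0,"rz":0,"claw":1},{"dx":0,"dy":0,"dz":4,"rx":0,"ry":0,"rz":0,"claw":1},{"dx":0,"dy":0,"dz":4.7,"rx":0,"ry":0,"rz":0,"claw":1},{"dx":0,"dy":0,"dz":5.2,"rx":0,"ry":0,"rz":0,"claw":1},{"dx":0,"dy":0,"dz":5.2,"rx":0,"ry":0,"rz":0,"claw":1},{"dx":0,"dy":0,"dz":5.2,"rx":0,"ry":0,"rz":0,"claw":1}]'
```

```text
time_s: 12.48
ee_pos: [0.535, -0.0316, 0.0165]
orientation: [0.0, 0.057, 0.998, 0.0]
force: [-0.5, 0.3, -1.1]
opening: 0.0199
grasp_force: 29.0
```

```bash
python3 -m jog '[{"dx":0,"dy":0,"dz":0.2,"rx":0,"ry":0,"rz":0,"claw":1},{"dx":0,"dy":0,"dz":0.2,"rx":0,"ry":0,"rz":0,"claw":1},{"dx":0,"dy":0,"dz":0.2,"rx":0,"ry":0,"rz":0,"claw":0.6},{"dx":0,"dy":0,"dz":0.2,"rx":0,"ry":0,"rz":0,"claw":0.5},{"dx":0,"dy":0,"dz":0.2,"rx":0,"ry":0,"rz":0,"claw":0.5},{"dx":0,"dy":0,"dz":0.2,"rx":0,"ry":0,"rz":0,"claw":0.5},{"dx":0,"dy":0,"dz":0.2,"rx":0,"ry":0,"rz":0,"claw":0.5},{"dx":0,"dy":0,"dz":0.2,"rx":0,"ry":0,"rz":0,"claw":0.5}]'
python3 -m jog '[{"dx":0,"dy":0,"dz":-2,"rx":0,"ry":0,"rz":0,"claw":0.5},{"dx":0,"dy":0,"dz":-5,"rx":0,"ry":0,"rz":0,"claw":0.5},{"dx":0,"dy":0,"dz":-8,"rx":0,"ry":0,"rz":0,"claw":0.5},{"dx":0,"dy":0,"dz":-12,"rx":0,"ry":0,"rz":0,"claw":0.5},{"dx":4,"dy":0,"dz":-14,"rx":0,"ry":0,"rz":0,"claw":0.5},{"dx":8,"dy":0,"dz":-16,"rx":0,"ry":0,"rz":0,"claw":0.5},{"dx":12,"dy":0,"dz":-18,"rx":0,"ry":0,"rz":0,"claw":0.5},{"dx":12,"dy":0,"dz":-18,"rx":0,"ry":0,"rz":0,"claw":0.5}]'
python3 - <<'E'
from h import *
import cv2
a=cv2.resize(env.camera("scene")[120:370,200:450,::-1],(400,400));b=cv2.resize(env.camera("top")[130:330,240:440,::-1],(400,400))
cv2.imwrite("pics/s6.png",np.hstack([a,b]))
E
```

```text
time_s: 13.15
ee_pos: [0.5348, -0.0317, 0.0142]
orientation: [0.0, 0.057, 0.998, -0.0]
force: [-0.1, 0.1, -0.1]
opening: 0.0461
grasp_force: 0.0
time_s: 13.82
ee_pos: [0.4135, -0.0175, 0.1976]
orientation: [0.002, 0.057, 0.998, -0.0]
force: [-0.5, -0.6, 0.1]
opening: 0.0464
grasp_force: 0.0
```

View pics/s6.png

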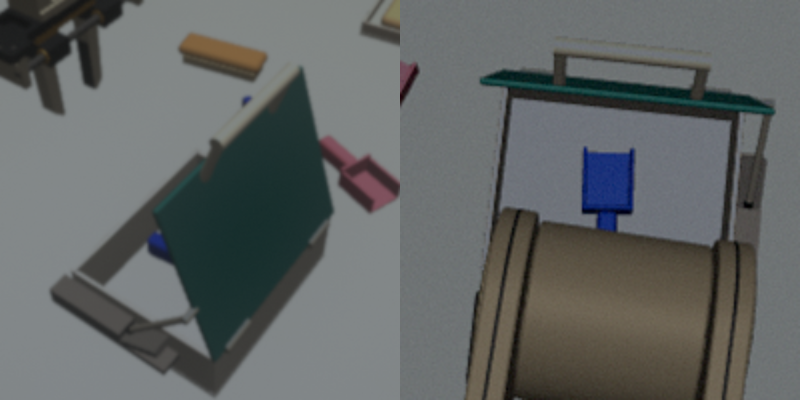

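The scoop lies upright and flat in the bin, with its bowl at right-panel (608,180). The lid is still propped and the robot is clear of everything. I'll hand it in.

```bash
python3 -m jog '[{"dx":0,"dy":0,"dz":0,"rx":0,"ry":0,"rz":0,"claw":0.5},{"dx":0,"dy":0,"dz":0,"rx":0,"ry":0,"rz":0,"claw":0.5},{"dx":0,"dy":0,"dz":0,"rx":0,"ry":0,"rz":0,"claw":0.5},{"dx":0,"dy":0,"dz":0,"rx":0,"ry":0,"rz":0,"claw":0.5},{"dx":0,"dy":0,"dz":0,"rx":0,"ry":0,"rz":0,"claw":0.5},{"dx":0,"dy":0,"dz":0,"rx":0,"ry":0,"rz":0,"claw":0.5}]'; python3 -c "
from bench import env
print(env.close_job())"
```

```text
time_s: 14.42
ee_pos: [0.4155, -0.0178, 0.1934]
orientation: [-0.001, 0.057, 0.998, 0.0]
force: [-0.4, -0.0, 1.1]
opening: 0.0463
grasp_force: 0.0
the job is handed in; nothing more can be done
None
```

The lid is propped on its stay and the large blue scoop lies right way up and flat on the bin's floor, going by the last pictures; I handed the job in at about 14.4 s, and no verdict came back.

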